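Start and run home the wing nut of a polishing stand

TASK

Clamp the painted air-cleaner cover on its polishing stand with the wing nut that is standing loosely on top of the spindle. Without lifting it off, turn it backward (counter-clockwise from above) until you feel it drop into the thread start, then forward (clockwise) until it sits fully down on the cover, snug but not forced; then let go, leaving the things around the stand where they are.

Things in the scene. Friction and masses are not known exactly. Their poses are not given: they have to be found in the camera images.
- stand: Polishing stand fixed to the bench: round steel foot 170 mm wide, a pillar, and on it the round orange air-cleaner cover, 184 mm wide, black paint licks on its bevelled rim, flat top 80 mm above the bench. A vertical steel spindle (38 mm over the thread) rises 20 mm from its centre. Origin on the bench under the spindle axis, z up; its yaw varies freely.
- seat (a point): Centre of the cover's flat top, on the spindle axis, 80 mm above the bench: where the nut's underside must come to rest. Axes as the stand's.
- wing_nut: Loose aluminium wing nut, about 0.2 kg: hub 52 mm wide, 29 mm high, closed on top, and across its top an upright wing bar with two round ears along its own x axis, 66 mm long, 14 mm thick, from 29 to 57 mm (51 at mid) above the underside. Origin at the centre of the underside, z up. It starts on the spindle crown, underside 17 mm above the cover.
- polish_jar: Closed white jar, 70 mm wide, 75 mm tall, standing on the bench; origin at the centre of its underside. A bystander.
- spray_can: Spray can, 52 mm wide, 170 mm tall, standing on the bench; origin at the centre of its underside. A bystander.
- sanding_block: Cork sanding block 110 x 60 x 35 mm lying on the bench; origin at the centre of its underside. A bystander.
- spindle_top (a point): Centre of the spindle's flat crown, 100 mm above the bench. Coarse three-start right-hand thread, lead 30 mm a turn. The crown has three thread starts 120 degrees apart, each beside a blunt stop 4 mm high: turned forward before it has dropped, the nut jams on the stops.
- wing (a point): Middle of the wing bar, on the nut's axis, 43 mm above its underside: the place to take it. Fingers closed to 1 or 2 mm wider than the bar turn the nut and let it slide down between them by its own weight; gripped tight, it only goes down with the hand.
- lugs (a point): Underside of the three lugs inside the nut, 3 mm above its underside. Turned backward 15 to 75 degrees they drop 6 to 10 mm into the thread starts; up to 30 degrees farther back they meet a stop. From there 110 to 150 degrees forward bring the nut down to the cover, where the turning moment rises. 0.3 N m is snug; over about 0.6 N m is forcing. The thread holds when released.
Mind the look-alikes: they are no part of the job. What is shaped like the wing_nut but brown is not meant.

How it is judged:
By the outcome, as a careful person would: the job done as asked, in the order asked, and still so for the second after the job is handed in, with the robot touching nothing.
It also fails if it takes over 72 s, if anything falls off the work surface, if the arm or the gripper's body presses on something with over 40 N, if the wrist force passes 120 N, or if a joint passes its speed limit or range.

ROBOT

A 6-joint arm with a two-finger parallel gripper is mounted at the origin on the work surface. World frame = base frame: x ahead of the robot, y to its left, z up, the work surface at z = 0. Lengths are in m, angles in rad, forces in N, time in s.
With the tool pointing down it reaches from about 0.275 to 0.75 m from the base axis. Payload 10.2 kg.
Tool frame: the origin (TCP) lies on the centre line of the jaws, within the pads' length; the fingertips stand 11 mm ahead of it and the grasp point (between the pads) lies 8 mm behind it; z points along the fingers, y is the line along which they close (so a half turn about z gives the same grasp; the last joint's range is limited). The gripper opens to 88 mm and grips with 3 to 60 N. Pads are 18 mm wide; open, the fingers measure 123 mm over their backs; the gripper's body (75 mm by 187 mm) begins 45 mm behind the grasp point.
Start: joints at [0.964, 0.313, 1.498, -0, 1.331, -0.223], TCP at [0.197, 0.487, 0.25] pointing down, gripper open.
Joint ranges: [-2.94, 2.94], [-0.97, 2.17], [0.19, 2.56], [-1.23, 4.37], [0.02, 3.11], [-2.88, 2.88]. Speed limits (rad/s): [2.39, 2.39, 3.01, 3.14, 3.14, 3.14].

INTERFACE

Orientations are given as a unit quaternion [x, y, z, w].
In Python, from bench import r, fingers, vision, job gives the robot as it stands. The module is installed in compiled form; this text tells all that it offers. Calls block until the motion is done:
- r.movep(position, orientation): joint-space move of the TCP to a pose.
- r.servo_line(position, rot=None, vel=0.15, stop_force=None): straight line of the TCP; rot=None keeps the orientation; vel is the mean speed in m/s. With stop_force (N) it stops when the force on the tool has changed by that much, and returns True; else False.
- r.move_joints(angles): joint-space move.
- fingers.gripper_open() and fingers.grab(): open the fingers fully, or close them until they stop; the grip force is fixed at half the most.
- r.sleep(seconds).
- r.solve_ik(position, orientation): joint angles nearest the present ones, or None.
- vision.snapshot(name): name is "side" or "top" or "wrist"; returns a dict with "image" (400x640x3 uint8, red, green, blue), "mtx" (3x3 intrinsics, pixels), "R" (3x3) and "t" (3): a world point X has camera coordinates R X + t. Camera axes: x right, y down, z forward; pixel columns grow to the right and rows downward; lengths in m; the calibration is good to about 2 mm. The wrist camera is an equidistant fisheye: a pixel r from the principal point sees the ray r / f radians off the axis. A picture is of the moment at which its call begins. There is no depth.
A pose or a line that the arm cannot do raises r.Unreachable and nothing moves.
- job.hand_in(): hands the job in; it is judged then, once.
Trained networks look in a picture, given as the dict that the camera call returned (one of the last four; its "shot" number tells which), for a name from the list of things; names that differ only in an ending like _2 or _b are one class to them, and where a whole thing is asked for, a point or a joint stands for the part that bears it (a point fixed in the world has none). Each returns a list of dicts, best first, with "p" (0 to 1); they miss things now and then, are a little off and sometimes report something else, mostly with a low value. They report only what shows in the picture. A call takes as long as a camera call. They do not tell look-alikes from the thing itself.
- vision.search_frame(picture, target): "xy" ([column, row] in pixels, amid what is visible of it).
Readings, each from a call of its own:
- r.get_time_s(): time.
- r.get_joints(): joint angles.
- r.get_qvel(): joint speeds.
- r.get_joint_torque(): joint torques, N m.
- r.get_tool_pos(): TCP position.
- r.get_ee_rot(): TCP orientation.
- r.get_ft_force(): force on the tool from outside, world axes, zero at the start.
- r.get_wrist_torque(): the same for the moment, N m.
- r.get_grip_width(): finger opening in m.
- r.get_gripper_force(): force on a finger pad.
Only numpy, scipy, OpenCV 4.12 (cv2) and the standard library are available. Lean on these libraries where they do the work, as an engineer would, in place of code of your own. Each camera call takes 0.05 s, during which the arm holds its last target. There are 200 camera calls.

## Working session

There is one attempt and no reset: what is moved stays moved. The work goes in short steps, each a Python script; the robot and the scene stay as the last script left them, time stands still between calls to the robot, and variables do not carry over. Pictures are saved under pics/ and viewed, at most 10 in all, crops included, and the job is handed in when it is done.

```bash
mkdir -p pics; cat > h.py <<'E'
import numpy as np, cv2
from bench import r, fingers, vision, job
def ray(s,uv):
    K=s["mtx"];R=np.array(s["R"]);t=np.array(s["t"])
    d=np.linalg.inv(K)@np.array([uv[0],uv[1],1.]);return -R.T@t,R.T@d
def atz(s,uv,z):
    o,d=ray(s,uv);return o+d*(z-o[2])/d[2]
def proj(s,X):
    p=np.array(s["mtx"])@(np.array(s["R"])@np.array(X)+np.array(s["t"]));return p[:2]/p[2]
def save(n,im,sc=1):
    cv2.imwrite("pics/"+n+".png",cv2.resize(np.ascontiguousarray(im[:,:,::-1]),None,fx=sc,fy=sc,interpolation=cv2.INTER_CUBIC))
E
python3 - <<'E'
from h import *
ss={}
for n in("top","side"):
    s=vision.snapshot(n);ss[n]=s;save(n+"0",s["image"])
    print(n,(-np.array(s["R"]).T@s["t"]).round(3))
    for k in("wing_nut","stand","polish_jar","spray_can","sanding_block"):
        for d in vision.search_frame(s,k)[:3]:
            z={"wing_nut":.14,"stand":.08,"polish_jar":.075,"spray_can":.17,"sanding_block":.035}[k]
            print(k,np.round(d["xy"],1),round(d["p"],2),atz(s,d["xy"],z).round(3))
print(r.get_time_s(),r.get_ee_rot())
E
```

```text
top [ 0.465 -0.013  1.304]
wing_nut [204.5 179.7] 0.74 [0.578 0.26  0.14 ]
wing_nut [266.7 181. ] 0.66 [0.57  0.098 0.14 ]
wing_nut [272.9 125.7] 0.58 [0.715 0.078 0.14 ]
stand [271.7 186. ] 0.63 [0.561 0.09  0.08 ]
polish_jar [190.5 224.6] 0.57 [0.462 0.315 0.075]
spray_can [416.8 142.8] 0.93 [ 0.654 -0.291  0.17 ]
sanding_block [418.5 231.9] 0.9 [ 0.423 -0.318  0.035]
side [ 0.001 -0.526  0.523]
wing_nut [280.5 185.9] 0.97 [0.538 0.081 0.14 ]
wing_nut [330.6 200.6] 0.75 [ 0.565 -0.052  0.14 ]
wing_nut [339.5 254.4] 0.65 [ 0.424 -0.196  0.14 ]
stand [284.9 219.7] 0.95 [0.507 0.034 0.08 ]
polish_jar [201.7 198.8] 0.93 [0.434 0.268 0.075]
sanding_block [390.1 342.6] 0.64 [ 0.41  -0.322  0.035]
0.6 [ 1.90730207e-01  9.81642495e-01  2.93281728e-05 -3.28644963e-06]
```

View pics/top0.png

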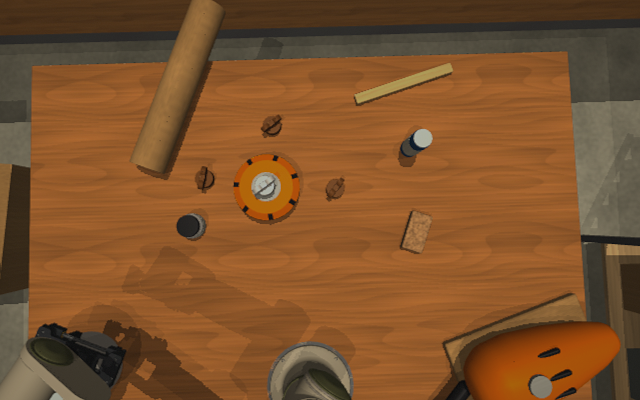

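View pics/side0.png

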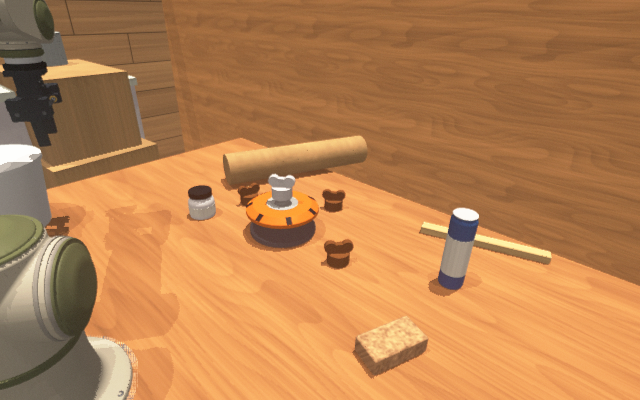

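The top view shows the stand at about (266,187) with the grey nut on it and its bar running up-right. The brown look-alikes are at (205,179), (271,126) and (335,188). The jar is at (190,226), the can at (417,143) and the block at (417,232). Next I'll fit the cover and move above it.

```bash
python3 - <<'E'
from h import *
s=vision.snapshot("top");im=s["image"]
hsv=cv2.cvtColor(im,cv2.COLOR_RGB2HSV)
m=cv2.inRange(hsv,(8,200,150),(20,255,255));m[:, :225]=0;m[:,310:]=0;m[:145]=0;m[230:]=0
c=max(cv2.findContours(m,cv2.RETR_EXTERNAL,cv2.CHAIN_APPROX_NONE)[0],key=cv2.contourArea)
e=cv2.fitEllipse(cv2.convexHull(c));C=atz(s,e[0],.075);print(e,C)
w=abs(atz(s,(e[0][0]+e[1][0]/2,e[0][1]),.075)-C);print("radius",w)
save("topcrop",im[146:228,222:310],6)
for k in (0.143,0.08):print(proj(s,[C[0],C[1],k]))
o=s
R=r.get_ee_rot()
r.movep([C[0],C[1],.33],[0.7071,0.7071,0,0]);print(r.get_joints(),r.get_tool_pos(),r.get_time_s())
s=vision.snapshot("wrist");save("w1",s["image"]);print(s["mtx"],s["R"],s["t"])
print(vision.search_frame(s,"wing_nut"))
E
```

```text
((266.04010009765625, 186.5774688720703), (65.0501937866211, 66.19217681884766), 75.1080093383789) [0.56035251 0.10597374 0.075     ]
radius [0.00257124 0.08944722 0.        ]
[263.46284521 184.62065619]
[265.86030421 186.44095662]
[-1.69568771e-02  3.75877479e-01  1.20437848e+00  1.91972814e-04
  1.56158506e+00 -1.84893491e-02] [0.56006229 0.10686438 0.32992619] 2.575
[[309.70691629   0.         319.22314064]
 [  0.         309.70691629 196.2687199 ]
 [  0.           0.           1.        ]] [[ 9.99999884e-01 -4.73436689e-04  8.91984178e-05]
 [-4.79875131e-04 -9.62464361e-01  2.71407670e-01]
 [-4.26440506e-05 -2.71407682e-01 -9.62464476e-01]] [-0.5591568   0.04407795  0.49584045]
[{'xy': [441.2, 174.5], 'p': 0.94}, {'xy': [316.8, 271.9], 'p': 0.81}, {'xy': [321.8, 176.6], 'p': 0.77}, {'xy': [343.9, 33.1], 'p': 0.77}]
```

View pics/topcrop.png

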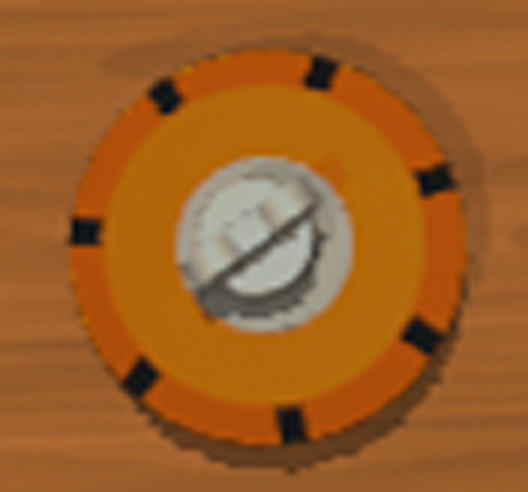

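View pics/w1.png

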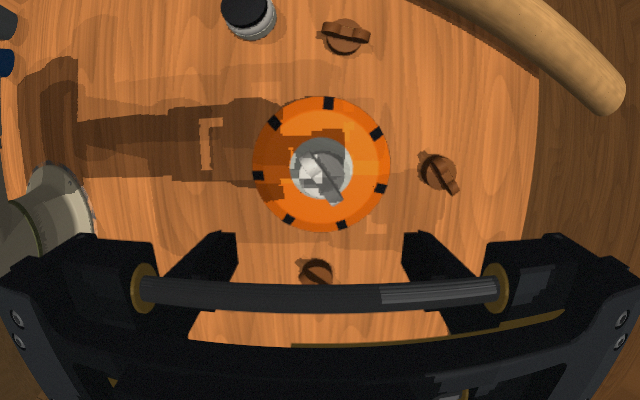

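```bash
cat >> h.py <<'E'
def plan(s,cx,cy,z,half=.06,n=480,fish=True):
    # plan view: column -> +x, row -> -y
    g=np.linspace(-half,half,n);X,Y=np.meshgrid(cx+g,cy-g)
    P=np.stack([X,Y,np.full_like(X,z)],-1)@np.array(s["R"]).T+np.array(s["t"]);K=np.array(s["mtx"])
    rho=np.hypot(P[...,0],P[...,1]);k=np.arctan2(rho,P[...,2])/rho if fish else 1/P[...,2]
    u=K[0,0]*P[...,0]*k+K[0,2];v=K[1,1]*P[...,1]*k+K[1,2]
    return cv2.remap(s["image"],u.astype(np.float32),v.astype(np.float32),cv2.INTER_CUBIC)
E
python3 - <<'E'
from h import *
s=vision.snapshot("wrist");t=vision.snapshot("top")
a=plan(s,.560,.106,.148,half=.05,n=390);b=plan(t,.560,.106,.148,half=.05,n=390,fish=False)
im=np.hstack([a,b])
for i in (0,1): cv2.circle(im,(195+390*i,195),int(.033*3900),(255,0,0),1)
save("plan1",im)
s=vision.snapshot("side");p=proj(s,[.56,.106,.13]);print(p)
u,v=p.astype(int);save("side1",s["image"][v-35:v+45,u-55:u+55],6)
E
```

```text
[280.43163692 183.75720073]
```

View pics/plan1.png

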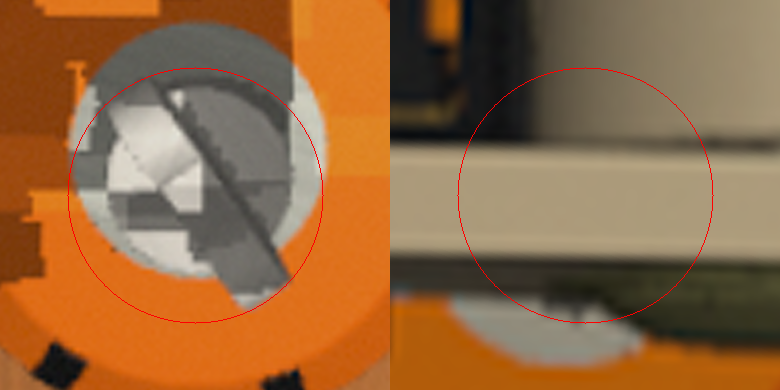

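The plan view puts the bar at about -55° (top-edge pixels (155,85) to (290,275)), centred within 1 mm of the cover axis at (0.5604, 0.106). The grip is force-only, so I'll hold the bar tight and probe downward to feel for the drop. Fingertips have to stay above the hub, so the TCP goes 43 mm above the nut's underside.

```bash
cat >> h.py <<'E'
from scipy.spatial.transform import Rotation as Ro
C=np.array([.5604,.1063])
def q(deg):
    c,s=np.cos(np.radians(deg)),np.sin(np.radians(deg))
    return Ro.from_matrix([[-s,c,0],[c,s,0],[0,0,-1]]).as_quat()
def psi():
    y=Ro.from_quat(r.get_ee_rot()).as_matrix()[:,1];return np.degrees(np.arctan2(y[1],y[0]))
def st(l=""):
    print(l,"t%.1f psi%.1f z%.4f F"%(r.get_time_s(),psi(),r.get_tool_pos()[2]),np.round(r.get_ft_force(),1),"M",np.round(r.get_wrist_torque(),2),"w%.4f"%r.get_grip_width(),flush=True)
E
python3 - <<'E'
from h import *
for a in (140,90,34.7,-15): 
    j=r.solve_ik([*C,.14],q(a)); print(a,None if j is None else np.round(j,2))
r.movep([*C,.20],q(34.7));st("above")
print("stop",r.servo_line([*C,.140],vel=.08,stop_force=8));st("down")
fingers.grab();st("grab")
print(np.round(r.get_tool_pos(),4),r.get_gripper_force(),r.get_joints())
E
```

```text
140 [-0.02  0.52  1.5  -0.    1.13 -2.46]
90 [-0.02  0.52  1.5  -0.    1.13 -1.59]
34.7 [-0.02  0.52  1.5  -0.    1.13 -0.62]
-15 [-0.02  0.52  1.5  -0.    1.13  0.24]
above t3.5 psi34.6 z0.2012 F [ 0.7 -0.2  1.3] M [-0.03  0.   -0.01] w0.0879
stop False
down t4.4 psi34.7 z0.1406 F [0.6 0.1 0.5] M [-0.08 -0.01 -0.01] w0.0880
grab t5.5 psi34.7 z0.1400 F [1.  0.7 0. ] M [-0.01  0.05  0.05] w0.0135
[0.5604 0.1063 0.14  ] 29.959469293244183 [-1.78855294e-02  5.15568679e-01  1.50017849e+00 -8.78961570e-06
  1.12589521e+00 -6.23514758e-01]
```

```bash
python3 - <<'E'
from h import *
a=34.7;z0=.140
r.servo_line([*C,z0],q(a+6),vel=.03);a+=6
while a<34.7+100:
    a+=6;r.servo_line([*C,z0],q(a),vel=.03);M=r.get_wrist_torque()[2]
    if abs(M)>.3: st("torque");break
    hit=r.servo_line([*C,z0-.0045],vel=.025,stop_force=7)
    st("probe %d"%hit)
    if not hit: break
    r.servo_line([*C,z0],vel=.03)
E
```

```text
probe 1 t6.2 psi46.5 z0.1396 F [-1.8  0.1  6.4] M [-0.05  0.29 -0.09] w0.0135
probe 1 t6.9 psi52.6 z0.1395 F [-1.6  0.8  6.9] M [-0.04  0.34 -0.  ] w0.0140
probe 1 t7.6 psi58.6 z0.1395 F [-2.4  0.   7. ] M [-0.08  0.39  0.04] w0.0136
probe 1 t8.3 psi64.6 z0.1394 F [-3.2 -1.3  6.9] M [-0.07  0.38 -0.02] w0.0135
probe 1 t9.1 psi70.6 z0.1392 F [-2.1 -0.3  7.7] M [-0.12  0.37  0.01] w0.0135
probe 1 t9.8 psi76.6 z0.1373 F [ 0.6 -3.  -3.7] M [-0.62 -0.31  0.19] w0.0140
probe 0 t10.6 psi82.6 z0.1352 F [ 2.5 -5.9 -3.2] M [-0.81 -0.48  0.03] w0.0138
```

```bash
python3 - <<'E'
from h import *
st()
print(r.servo_line([*C,.128],vel=.02,stop_force=8));st("bottom")
s=vision.snapshot("side");p=proj(s,[.56,.106,.12]);u,v=p.astype(int);save("side2",s["image"][v-40:v+45,u-55:u+55],6)
E
```

```text
t10.6 psi82.6 z0.1352 F [ 2.5 -5.9 -3.2] M [-0.81 -0.48  0.03] w0.0138
True
bottom t10.9 psi82.7 z0.1306 F [-1.  -2.   4.6] M [-0.21 -0.01 -0.01] w0.0137
```

View pics/side2.png

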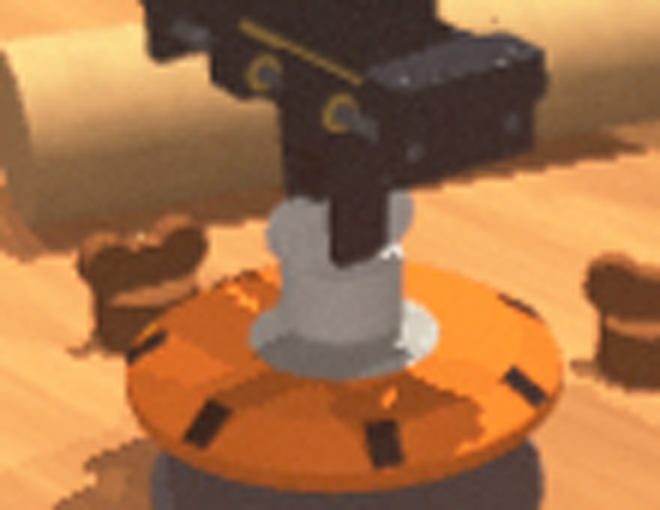

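It dropped about 9.4 mm and the nut looks upright on the spindle (hub at (340,310) in the crop). Now forward along the 30 mm helix, in small steps that adjust height by the measured force.

```bash
cat > fwd.py <<'E'
from h import *
import sys
lim=float(sys.argv[1]);step=float(sys.argv[2]);n=int(sys.argv[3])
a=psi();z=r.get_tool_pos()[2];M0=0
for i in range(n):
    f=r.get_ft_force()[2]
    a-=step;z+=-step*.03/360+np.clip((f-1)*4e-5,-3e-4,3e-4)
    r.servo_line([*C,z],q(a),vel=.03)
    m=r.get_wrist_torque()[2];st("%d zc%.4f"%(i,z))
    if abs(m)>lim or np.abs(r.get_ft_force()).max()>20: print("stop");break
E
python3 fwd.py .22 5 14
```

```text
0 zc0.1304 t11.2 psi77.7 z0.1305 F [ 1.7 -4.1  2.1] M [-0.78 -0.38 -0.02] w0.0137
1 zc0.1300 t11.5 psi72.8 z0.1300 F [ 1.  -2.9  1.8] M [-0.78 -0.38 -0.03] w0.0134
2 zc0.1297 t11.7 psi67.9 z0.1296 F [ 2.  -3.1  2.3] M [-0.67 -0.41 -0.03] w0.0138
3 zc0.1293 t12.0 psi62.9 z0.1293 F [ 2.2 -2.7  0.7] M [-0.56 -0.44 -0.04] w0.0139
4 zc0.1289 t12.2 psi57.9 z0.1288 F [ 2.4 -1.6 -0. ] M [-0.47 -0.39 -0.  ] w0.0137
5 zc0.1284 t12.5 psi53.0 z0.1284 F [ 2.5 -1.5 -0.3] M [-0.34 -0.44 -0.02] w0.0137
6 zc0.1279 t12.7 psi48.0 z0.1279 F [ 2.6 -1.2 -0. ] M [-0.31 -0.45 -0.02] w0.0139
7 zc0.1275 t13.0 psi43.0 z0.1275 F [ 1.9 -0.9 -0.2] M [-0.29 -0.48  0.02] w0.0138
8 zc0.1270 t13.2 psi38.0 z0.1270 F [ 1.9 -0.4  0.8] M [-0.21 -0.5  -0.05] w0.0138
9 zc0.1266 t13.5 psi33.0 z0.1266 F [ 2.7 -1.3  0.5] M [-0.21 -0.52 -0.04] w0.0137
10 zc0.1262 t13.7 psi28.0 z0.1262 F [ 2.5 -1.   0.4] M [-0.18 -0.75 -0.03] w0.0137
11 zc0.1257 t14.0 psi23.0 z0.1258 F [ 4.8 -0.6 -1.1] M [-0.2  -0.87  0.01] w0.0136
12 zc0.1252 t14.2 psi17.9 z0.1253 F [ 4.9 -0.1  0.4] M [-0.1  -0.95  0.03] w0.0137
13 zc0.1248 t14.5 psi12.9 z0.1249 F [ 5.  -0.4 -1.1] M [-0.12 -1.04 -0.01] w0.0141
```

```bash
python3 fwd.py .2 2.5 20
```

```text
0 zc0.1246 t14.7 psi10.6 z0.1248 F [ 5.7  0.4 -0.3] M [ 0.02 -1.11  0.  ] w0.0135
1 zc0.1244 t15.0 psi8.1 z0.1245 F [ 5.8  0.1 -0.9] M [-0.07 -1.11  0.02] w0.0135
2 zc0.1241 t15.2 psi5.6 z0.1243 F [ 6.3  0.3 -1.5] M [ 0.02 -1.19  0.07] w0.0139
3 zc0.1238 t15.5 psi3.1 z0.1240 F [ 6.3  0.  -0.4] M [-0.03 -1.21  0.04] w0.0142
4 zc0.1235 t15.7 psi0.6 z0.1238 F [ 7.   0.6 -0.4] M [-0.04 -1.25  0.03] w0.0136
5 zc0.1232 t16.0 psi-1.9 z0.1235 F [ 7.5  1.1 -0.4] M [ 0.03 -1.3   0.07] w0.0140
6 zc0.1230 t16.2 psi-4.4 z0.1233 F [ 7.5 -0.  -1.3] M [-0.03 -1.29  0.06] w0.0140
7 zc0.1227 t16.5 psi-6.9 z0.1231 F [ 7.4  0.3 -0.7] M [-0.04 -1.29  0.02] w0.0139
8 zc0.1224 t16.7 psi-9.4 z0.1230 F [7.6 0.6 0.7] M [-0.07 -1.2   0.01] w0.0141
9 zc0.1222 t17.0 psi-11.9 z0.1230 F [ 6.7 -0.9  2.4] M [-0.15 -1.11  0.02] w0.0137
10 zc0.1220 t17.2 psi-14.4 z0.1230 F [7.  0.7 3.5] M [-0.21 -1.12 -0.01] w0.0138
11 zc0.1219 t17.5 psi-16.9 z0.1230 F [7.1 0.1 4. ] M [-0.19 -1.06 -0.03] w0.0139
12 zc0.1218 t17.7 psi-19.4 z0.1230 F [ 6.2 -0.2  4.4] M [-0.16 -1.02  0.04] w0.0140
13 zc0.1218 t18.0 psi-21.9 z0.1230 F [6.4 0.1 5.2] M [-0.22 -1.05  0.02] w0.0137
14 zc0.1217 t18.2 psi-24.4 z0.1230 F [ 7.5 -0.6  5.5] M [-0.24 -1.09  0.05] w0.0133
15 zc0.1217 t18.5 psi-26.9 z0.1230 F [7.4 0.6 5. ] M [-0.2  -1.15  0.01] w0.0138
16 zc0.1216 t18.7 psi-29.4 z0.1230 F [6.8 0.4 5.7] M [-0.16 -1.12  0.03] w0.0137
17 zc0.1216 t19.0 psi-31.9 z0.1230 F [6.9 0.8 5.1] M [-0.13 -1.2   0.04] w0.0138
18 zc0.1216 t19.2 psi-34.4 z0.1230 F [8.3 0.9 4.9] M [-0.07 -1.23  0.11] w0.0136
19 zc0.1215 t19.5 psi-36.8 z0.1229 F [9.8 1.3 4.8] M [-0.13 -1.32  0.19] w0.0136
```

Seated at z=0.123, which is exactly 80 + 43 mm, and the turning moment has begun to rise. Now the last bit, with fine steps.

```bash
python3 - <<'E'
from h import *
a=psi();z=.1216
for i in range(25):
    a-=.8;r.servo_line([*C,z],q(a),vel=.03);r.sleep(.1)
    m=np.mean([r.get_wrist_torque()[2] for _ in range(5)]);st("%d m%.3f"%(i,m))
    if m>.36: break
E
```

```text
0 m0.319 t19.8 psi-37.4 z0.1229 F [10.3  0.5  4.1] M [-0.12 -1.39  0.32] w0.0136
1 m0.385 t20.2 psi-38.2 z0.1229 F [8.9 1.  2.8] M [-0.11 -1.37  0.38] w0.0137
```

```bash
python3 - <<'E'
from h import *
fingers.gripper_open();st("open")
r.servo_line([*C,.20],vel=.08);r.servo_line([*C,.33],vel=.15);r.sleep(.3);st("up")
s=vision.snapshot("wrist");t=vision.snapshot("side")
a=plan(s,*C,.131,half=.05,n=390)
p=proj(t,[.56,.106,.10]);u,v=p.astype(int);b=cv2.resize(t["image"][v-35:v+35,u-35:u+35],(390,390))
save("end",np.hstack([a,b]))
E
```

```text
open t21.4 psi-38.4 z0.1216 F [-0.7  0.2 -0.8] M [-0.09  0.09  0.03] w0.0883
up t23.8 psi-38.4 z0.3296 F [ 0.3  0.4 -0.1] M [-0.06  0.15  0.01] w0.0881
```

View pics/end.png

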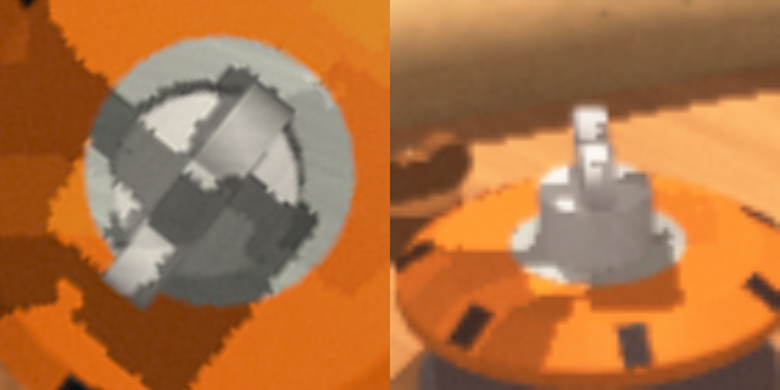

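The nut sits square and fully down on the cover, with the bar now at about 50° and centred (plan centre (195,190)), and the gripper is clear.

```bash
python3 -c "
from h import *
print(job.hand_in())"
```

```text
the job is handed in; nothing more can be done
None
```

The job is handed in: I turned the wing nut back until it dropped about 9 mm into the thread, then forward about 121° until it seated on the cover, snug at about 0.38 N m, and released it at about 21 s without touching anything around the stand.

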